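Hot-air station back to zero airflow

ROBOT

A 7-joint arm with a two-finger parallel gripper is mounted at the origin on the work surface. World frame = base frame: x ahead of the robot, y to its left, z up, the work surface at z = 0. Lengths are in m, angles in rad, forces in N, time in s.
With the tool pointing down it reaches from about 0.4 to 0.85 m from the base axis. Payload 10.4 kg.
Tool frame: the origin (TCP) lies midway between the tips of the shut fingers; the grasp point (between the pads) lies 19 mm behind it; z points along the fingers, x is the direction in which the jaws open and shut, and the axes are right-handed (so a half turn about z gives the same grasp; the last joint's range is limited). The gripper opens to 85 mm and grips with 20 to 120 N. Pads are 22 mm wide; open, the fingers measure 114 mm over their backs; the gripper's body (76 mm by 85 mm) begins 54 mm behind the grasp point. The pads swing forward as they close: fully open they stand 13 mm farther back than shut.
Start: joints at [1.312, 0.332, -0.065, 1.46, 0.022, 1.35, -0.088], TCP at [0.146, -0.608, 0.231] pointing down, gripper open.
Joint ranges: [-2.6, 2.6], [-0.5, 2.12], [-1.47, 1.34], [0.16, 2.42], [-1.27, 4.41], [0.06, 2.06], [-2.6, 2.6]. Speed limits (rad/s): [2.22, 2.22, 2.79, 2.79, 3.14, 3.14, 3.14].

INTERFACE

Orientations are given as a unit quaternion [x, y, z, w].
In Python, from workcell import monitor, eyes, ticket, models gives the robot as it stands.
- The arm moves only by the tool servo_tool, never from a script. Its argument "motion" is a list of rows, each a list of 7 numbers: the opening, from 0 (shut) to 1 (fully open), then the shift along the tool's x, y, z in m, then the turn, a rotation vector about the tool's x, y, z in degrees. In form: [[fingers, tx, ty, tz, rx, ry, rz], ...]. A call has 1 to 20 rows; each row is the pose to reach, as a shift and turn from the pose commanded when the call began, along the tool's axes at that moment; what a row does not reach only later rows make up. A row lasts 1/8 s, in which the tool goes at most 62.5 mm and 10.7 degrees, less where a joint would pass 70% of its speed; a pose out of reach is approached as far as the arm can. A call with a gripper value outside its range is refused whole. The fingers move at their own pace and stop on an object; "grip_force" is the grip in N (left out, the last holds). Time passes only in rows, so rows that repeat a pose let the fingers close. It gives the time, the measured TCP pose, the force and the opening at its end, in the units of the state.
- monitor.get_obs(): the state, without advancing time (a new reading comes with each control period).
- eyes.camera(name): name is "scene" or "side" or "wrist"; returns (picture, depth): 480x640x3 uint8, blue, green, red; 480x640 float32, m along the optical axis (not along the pixel's ray), 0 where there is no reading.
- eyes.camera_info(name): a dict with "intrinsics" (3x3 intrinsics, pixels), "extrinsics" (4x4, takes a point from world to camera coordinates); the wrist camera has in their place "tool_from_camera" (4x4, takes a point from camera to tool coordinates, whose origin is the TCP and whose axes are the tool frame's). Camera axes: x right, y down, z forward; pixel columns grow to the right and rows downward; lengths in m; the calibration is good to about 2 mm. A picture is of the moment at which its call begins: read the wrist's pose just before it. camera_info takes no time and is no camera call.
- ticket.hand_in(): hands the job in, once; it reports no verdict.
Trained networks look in the newest picture that a camera, given by its name, has taken for a name from the list of things; names that differ only in an ending like _2 or _b are one class to them, and where a whole thing is asked for, a point or a joint stands for the part that bears it (a point fixed in the world has none). Each returns a list of dicts, best first, with "confidence" (0 to 1); they miss things now and then, are a little off and sometimes report something else, mostly with a low value. They report only what shows in the picture. A call takes as long as a camera call.
- models.boxes_of(camera, thing): "point" ([x, y, z] in m, in the coordinates of the camera as it stood for that picture, good to about 4 mm: the middle of the surface that is visible of it).
The state is a dict: "clock": time; "joint_pos": joint angles; "joint_velocities": joint speeds; "tau": joint torques, N m; "position": TCP position; "ee_rot": TCP orientation; "ft_force": force on the tool from outside, world axes, zero at the start; "torque": the same for the moment, N m; "grip_width": opening from 0.0 (shut) to 1.0 (fully open).
Only numpy, scipy, OpenCV 4.12 (cv2) and the standard library are available. Lean on these libraries where they do the work, as an engineer would, in place of code of your own. Each camera call takes 0.05 s, during which the arm holds its last target. There are 200 camera calls.

TASK

Set the airflow of the hot-air station to zero: push its big knob in firmly against its spring, keep it pushed while you turn it until its pointer lines up with the long zero mark on the panel, then let it spring back out and let go of it. Leave the other things on the bench where they stand.

Things in the scene. Friction and masses are not known exactly. Their poses are not given: they have to be found in the camera images.
- station: Hot-air station, fixed to the bench: white housing 250 (x) x 240 (y) mm, 160 mm high at the back, with a blue control panel that slopes down towards its front (-x) at 30 degrees from level. The one large knob on the panel is the airflow knob; its axis leans 30 degrees from vertical, towards -x. The front faces the robot's left. Origin: centre of the underside; z up.
- knob_grip (a point): Middle of the knob's grip bar: grey, 62 mm long, 16 mm wide, 34 mm high, across a round black skirt of diameter 80 mm. Point on the knob's axis, 22 mm above the skirt, 12 mm below the bar's top, 40 mm above the panel. Turns and sinks with the knob. z: its axis, out of the panel; x: along the bar to the pointer (see pointer); y: across the bar (squeeze along y).
- pointer (a point): Pointer of the knob: the nose-shaped end of the grip bar, with a white line on its top and a white dash on the black skirt. This point is the dash, 34 mm from the knob's axis, on the skirt's top face. Same axes as knob_grip.
- zero_mark (a point): Middle of the zero mark, a white dash 22 mm long and 6 mm wide with a white dot at its outer end, on the panel straight up-slope of the knob, 64 mm from the knob's axis; the other scale marks are much shorter and thinner. Axes fixed to the panel: z out of the panel (parallel to the knob's axis), x up the slope from the knob's axis towards the mark.
- air_knob (a joint): Angle of the knob, rad: 0 when the pointer is at the zero mark, growing clockwise as seen looking down on the panel. Starts between 0.45 and 1.55, so turn it anticlockwise. No stop at zero: it turns from -0.4 to 2.5. While out, hidden teeth every 6 degrees lock it (to about 0.8 N m); pushed in 3.5 mm or more it turns easily (0.04 N m). Let out, it settles up to 3 degrees either way.
- knob_push (a joint): How far the knob is pushed in along its axis, m: 0 when out, 0.006 fully in (a hard stop; 4 to 5.5 mm is right). Its spring resists with 9 N at first, 12 N at 4 mm and 14 N fully in, and brings it out again when let go.
- driver_grip (a point): Loose screwdriver, 170 mm long, lying in front of the station: leave alone. Point on its handle.
- duster: Loose white-topped blue can, diameter 66 mm, 200 mm high, behind the station's back, nearer the robot: leave alone. Centre of its underside.
- spray: Loose yellow spray can with a blue band, diameter 66 mm, 190 mm high, behind the station's back, farther from the robot: leave alone. Centre of its underside.
- squeeze: Loose small white squeeze bottle, diameter 48 mm, 125 mm high, standing in front of the station: leave alone. Centre of its underside.
- phone: Loose phone 150 x 72 x 8 mm lying on the blue mat at the right: leave alone. Centre of its underside.

How it is judged:
On the way:
1. the pointer is brought to the zero mark with the knob pushed in (value of joint air_knob between -0.12 and 0.12 rad and value of joint knob_push above 0.003 m), for 0.1 s.
At the end, for the whole second after the job is handed in: The knob's pointer is within 0.12 rad (7 degrees) of the zero mark, the knob has sprung back out (less than 2.5 mm in) and is at rest and released (value of joint air_knob between -0.12 and 0.12 rad and value of joint knob_push below 0.0025 m and velocity of joint air_knob between -0.05 and 0.05 rad/s); the robot touches nothing.
It fails at once if a bystander (screwdriver, can, bottle or phone) was moved by more than 30 mm (distance of any of driver_grip, duster, spray, squeeze, phone from where it was at the start of the episode above 0.03 m).
It also fails if it takes over 48 s, if anything falls off the work surface, if the arm or the gripper's body presses on something with over 40 N, if the wrist force passes 120 N, or if a joint passes its speed limit or range.

## Working session

There is one attempt and no reset: what is moved stays moved. The work goes in short steps, Python scripts to look and compute and a tool call to move; the robot and the scene stay as the last step left them, time stands still between calls to the robot, and variables do not carry over. Pictures are saved under pics/ and viewed, about 8 in all and at most 12, crops included, and the job is handed in when it is done.

Besides the shell and the picture viewer there is one more tool, called after "Call:" as name(argument=value, ...) on one line, values as JSON. servo_tool: Moves the arm, as the interface text tells. Its arguments: {"type":"object","properties":{"motion":{"type":"array"},"grip_force":{"type":"number"}},"required":["motion"]}

```bash
mkdir -p pics; cat > h.py <<'E'
import numpy as np, cv2
from workcell import monitor, eyes, ticket, models
from scipy.spatial.transform import Rotation as R
def tool():
    o=monitor.get_obs(); T=np.eye(4); T[:3,:3]=R.from_quat(o["ee_rot"]).as_matrix(); T[:3,3]=o["position"]; return T
def cam2world(name):
    i=eyes.camera_info(name)
    return tool()@np.array(i["tool_from_camera"]) if name=="wrist" else np.linalg.inv(np.array(i["extrinsics"]))
def shot(name,f):
    M=cam2world(name); p,d=eyes.camera(name); cv2.imwrite("pics/"+f,p); return p,d,M
def find(name,M,t):
    return [(np.round((M@np.r_[b["point"],1])[:3],4),round(b["confidence"],2)) for b in models.boxes_of(name,t)[:2]]
def pix(M,K,d,u,v):
    z=d[v,u]; return (M@np.r_[np.linalg.inv(K)@[u*z,v*z,z],1])[:3]
E
python3 - <<'E'
from h import *
o=monitor.get_obs(); print(o["clock"],o["position"],o["ee_rot"],o["grip_width"])
P=[]
for c in("scene","side"):
    p,d,M=shot(c,c+"0.png"); P.append(p)
    for t in("station","knob_grip","pointer","zero_mark","squeeze","duster","spray","driver_grip"): print(c,t,find(c,M,t))
E
```

```text
0.0 [ 0.14589412 -0.60733414  0.23053218] [ 7.85370976e-01 -6.19024976e-01 -5.83174464e-04 -4.10957115e-04] 1.0028420876318163
scene station [(array([ 0.6458, -0.0973,  0.1259]), 0.64)]
scene knob_grip [(array([ 0.5904, -0.0183,  0.1368]), 0.74), (array([ 0.6189, -0.0544,  0.1281]), 0.16)]
scene pointer [(array([ 0.5861, -0.0148,  0.138 ]), 0.72)]
scene zero_mark [(array([ 0.6188, -0.0524,  0.1269]), 0.64)]
scene squeeze [(array([0.5879, 0.1916, 0.0565]), 0.71)]
scene duster [(array([ 0.4723, -0.2756,  0.1531]), 0.78), (array([ 0.5943, -0.0212,  0.1417]), 0.75)]
scene spray [(array([ 0.613 , -0.2723,  0.112 ]), 0.8)]
scene driver_grip [(array([0.5347, 0.1168, 0.0207]), 0.7)]
side station [(array([ 0.5396, -0.0326,  0.1048]), 0.89)]
side knob_grip [(array([ 0.5683, -0.0066,  0.1333]), 0.96), (array([0.5609, 0.2098, 0.0581]), 0.51)]
side pointer [(array([ 0.5661, -0.0038,  0.1272]), 0.77)]
side zero_mark [(array([ 0.5552, -0.0312,  0.1208]), 0.76), (array([ 0.4419, -0.4354,  0.0129]), 0.63)]
side squeeze [(array([0.5613, 0.2115, 0.0598]), 0.68)]
side duster [(array([ 0.5706, -0.0034,  0.1311]), 0.33)]
side spray [(array([ 0.5689, -0.2507,  0.1564]), 0.92), (array([ 0.5392, -0.0318,  0.1063]), 0.45)]
side driver_grip [(array([0.518 , 0.1222, 0.0193]), 0.85)]
```

View pics/scene0.png

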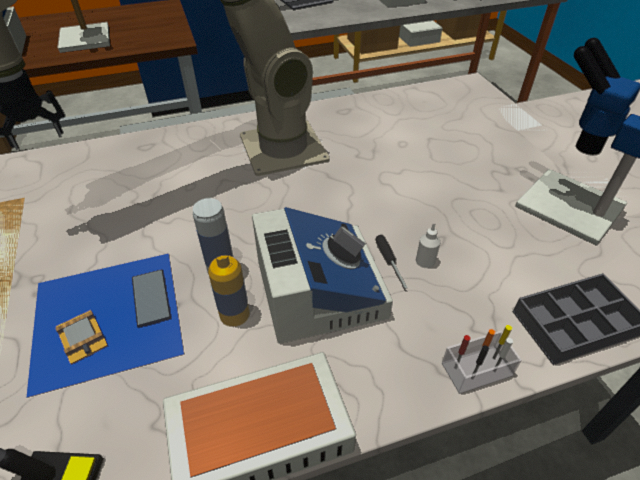

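```bash
cat >> h.py <<'E'
def cloud(name,p,d,M):
    K=np.array(eyes.camera_info(name)["intrinsics"]); v,u=np.mgrid[:480,:640]
    C=np.stack([(u-K[0,2])*d/K[0,0],(v-K[1,2])*d/K[1,1],d],-1); return C@M[:3,:3].T+M[:3,3]
def panel(name,p,d,M,c,r=.12):
    W=cloud(name,p,d,M); q=p.astype(int)
    m=(d>0)&(q[...,0]>q[...,2]+40)&(np.linalg.norm(W-c,axis=2)<r)&(W[...,2]>.05)
    X=W[m]
    for _ in range(5):
        o=X.mean(0); n=np.linalg.svd(X-o,full_matrices=False)[2][2]; n*=np.sign(n[2]); e=np.abs((X-o)@n); X=X[e<max(.003,1.5*np.median(e))]
    return o,n,len(X),W
E
python3 - <<'E'
from h import *
for c in("scene","side"):
    p,d,M=shot(c,c+"1.png"); o,n,k,W=panel(c,p,d,M,np.array([.58,-.015,.13]))
    print(c,o,n,k,"tilt",np.degrees(np.arccos(n[2])),"az",np.degrees(np.arctan2(n[1],n[0])))
T=tool(); print(T)
E
```

```text
scene [ 0.59221664 -0.05102508  0.12339624] [0.02971711 0.49893011 0.86613257] 2738 tilt 29.987716998409862 az 86.59139428088507
side [ 0.56960742 -0.03572823  0.11553763] [0.03078541 0.49776235 0.86676693] 4060 tilt 29.91491836981653 az 86.46090049392438
[[ 2.33615983e-01 -9.72328941e-01  6.15139592e-05  1.46048933e-01]
 [-9.72328940e-01 -2.33615986e-01 -5.17579616e-05 -6.07709202e-01]
 [ 6.46964082e-05 -4.77203157e-05 -9.99999997e-01  2.31334930e-01]
 [ 0.00000000e+00  0.00000000e+00  0.00000000e+00  1.00000000e+00]]
```

View pics/side0.png

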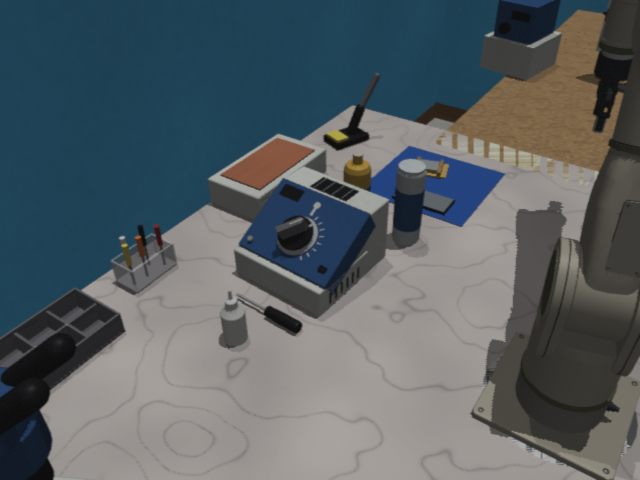

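```bash
cat >> h.py <<'E'
N=np.array([.0303,.4983,.8665]); N/=np.linalg.norm(N)
U=np.array([0,0,1])-N*N[2]; U/=np.linalg.norm(U)
def target(p,a):  # tool pose at p, z=-N, jaws across a bar at knob angle a
    Rz=R.from_rotvec(-a*N).as_matrix(); b=Rz@U; z=-N; y=b; x=np.cross(y,z)
    if False: pass
    T=np.eye(4); T[:3,:3]=np.c_[x,y,z]; T[:3,3]=p; return T
def rel(T0,T):
    D=np.linalg.inv(T0)@T; return np.round(D[:3,3],4),np.round(R.from_matrix(D[:3,:3]).as_rotvec(degrees=True),1)
E
python3 - <<'E'
from h import *
print(np.round(eyes.camera_info("wrist")["tool_from_camera"],3)); print(N,U)
T=target(np.array([.583,.073,.285]),1.0);print(T); T0=tool()
print(rel(T0,T))
E
```

```text
[[ 1.    -0.001 -0.001 -0.   ]
 [ 0.001  0.952  0.305 -0.079]
 [ 0.001 -0.305  0.952 -0.143]
 [ 0.     0.     0.     1.   ]]
[0.03029935 0.49828923 0.86648127] [-0.05259077 -0.86488381  0.49920958]
[[ 0.49505259 -0.86833455 -0.03029935  0.583     ]
 [-0.76056808 -0.41622594 -0.49828923  0.073     ]
 [ 0.42007038  0.26972409 -0.86648127  0.285     ]
 [ 0.          0.          0.          1.        ]]
(array([-0.5598, -0.5839, -0.0537]), array([-12.6,  27.3, -15.4]))
```

Call:
servo_tool(motion=[[1, 0, 0, -0.06, 0, 0, 0], [1, 0, 0, -0.12, 0, 0, 0], [1, -0.04, -0.04, -0.18, 0, 0, 0], [1, -0.08, -0.085, -0.2, 0, 0, 0], [1, -0.125, -0.13, -0.2, 0, 0, 0], [1, -0.165, -0.175, -0.2, 0, 0, 0], [1, -0.21, -0.22, -0.2, 0, 0, 0], [1, -0.25, -0.265, -0.2, 0, 0, 0], [1, -0.295, -0.31, -0.2, 0, 0, 0], [1, -0.335, -0.355, -0.2, -2, 4, -2], [1, -0.38, -0.4, -0.2, -4, 8, -4], [1, -0.42, -0.44, -0.2, -6, 12, -6], [1, -0.465, -0.485, -0.19, -8, 16, -9], [1, -0.505, -0.53, -0.15, -10, 20, -12], [1, -0.54, -0.565, -0.12, -11.6, 24, -14], [1, -0.56, -0.584, -0.09, -12.6, 27.3, -15.4], [1, -0.56, -0.584, -0.06, -12.6, 27.3, -15.4], [1, -0.56, -0.584, -0.054, -12.6, 27.3, -15.4]])

```text
clock: 3.25
position: [0.5826, 0.0733, 0.2833]
ee_rot: [0.834, -0.487, 0.116, 0.232]
ft_force: [-0.2, 1.4, 0.6]
grip_width: 1.0
```

```bash
python3 - <<'E'
from h import *
o=monitor.get_obs(); print(o["clock"],o["position"],np.round(o["joint_pos"],2)); print(np.round(tool(),3))
p,d,M=shot("wrist","w1.png")
for t in("knob_grip","pointer","zero_mark"): print(t,find("wrist",M,t))
o,n,k,W=panel("wrist",p,d,M,np.array([.58,-.015,.13])); print(o,n,k)
np.savez("w1.npz",p=p,d=d,M=M,W=W,o=o,n=n)
E
```

```text
3.25 [0.58260145 0.07325618 0.28331694] [ 0.13  0.5  -0.85  1.37  0.75  1.8  -1.74]
[[ 0.498 -0.867 -0.032  0.583]
 [-0.759 -0.417 -0.5    0.073]
 [ 0.42   0.273 -0.866  0.283]
 [ 0.     0.     0.     1.   ]]
knob_grip [(array([ 0.5841, -0.0085,  0.1291]), 0.7)]
pointer [(array([ 0.5863, -0.009 ,  0.1304]), 0.76)]
zero_mark [(array([ 0.5967, -0.0279,  0.1217]), 0.68), (array([ 0.5869, -0.0093,  0.1285]), 0.67)]
[ 0.58791746 -0.03264635  0.11398988] [0.03117786 0.49874655 0.86618694] 29233
```

View pics/w1.png

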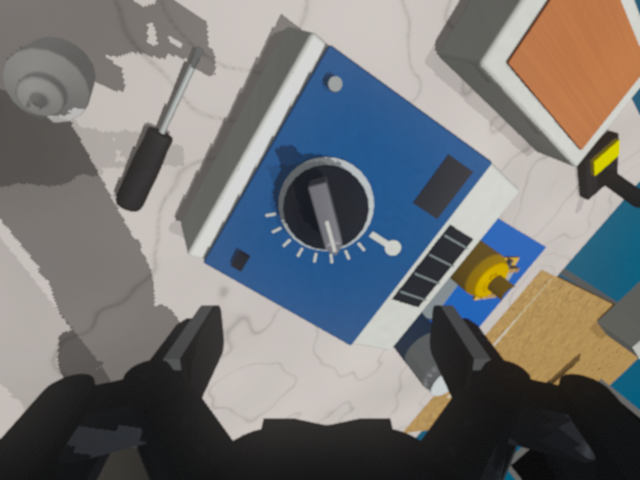

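```bash
cat > m.py <<'E'
from h import *
def meas(p,d,M,o,n,W,zero=None):
    r=np.cross(U,N)  # right = clockwise side (seen from above, U up)
    h=(W-o)@n; c0=np.array([.58,-.015,.14])
    near=(d>0)&(np.linalg.norm(W-c0,axis=2)<.1)
    uv=np.stack([(W-o)@U,(W-o)@r],-1)
    top=near&(h>.045)&(h<.06); sk=near&(h>.012)&(h<.024)
    a=cv2.minAreaRect(uv[top].astype(np.float32)*1000); print("h top",np.median(h[top]),"top rect (u,r mm)",a,top.sum())
    (cx,cy),rad=cv2.minEnclosingCircle(uv[sk].astype(np.float32)*1000); print("skirt h",np.median(h[sk]),"centre",cx,cy,rad)
    g=p.min(axis=2)>150
    z=near&g&(abs(h)<.006); 
    lab=cv2.connectedComponentsWithStats(z.astype(np.uint8)); 
    i=1+np.argmax(lab[2][1:,4]); print("zero blob pix",lab[3][i],lab[2][i,4],"mean uv",uv[lab[1]==i].mean(0)*1000)
    return uv,h
E
python3 - <<'E'
from m import *
q=np.load("w1.npz"); o,n=q["o"],q["n"]; uv,h=meas(q["p"],q["d"],q["M"],o,n,q["W"])
print("plane pt",o)
for v,u in((185,318),(215,326),(240,333),(248,335),(204,327),(235,372),(247,394)): print(u,v,uv[v,u]*1000,h[v,u]*1000)
cv2.imwrite("pics/w1c.png",cv2.resize(q["p"][140:270,250:420],None,fx=4,fy=4,interpolation=cv2.INTER_CUBIC))
E
```

```text
h top 0.051917473964600294 top rect (u,r mm) ((-8.585533142089844, 9.964376449584961), (63.299896240234375, 15.990562438964844), 42.35089874267578) 1365
skirt h 0.01799986267748379 centre -9.482025146484375 8.9476900100708 39.988460540771484
zero blob pix [253.83473389 157.60504202] 714 mean uv [-90.70280083   8.42227617]
plane pt [ 0.58791746 -0.03264635  0.11398988]
318 185 [-29.83765359 -10.93927273] 51.94700264066324
326 215 [-10.81061072   6.62238305] 51.64086666497665
333 240 [ 5.85028509 21.51454034] 52.672087717293074
335 248 [11.31571233 26.74068383] 52.18602544263508
327 204 [-15.11024413  -1.57576662] 51.152297610722336
372 235 [45.26530287  9.48753036] 1.8513190514726847
394 247 [71.19779402  7.91718161] 1.4552069530771987
```

View pics/w1c.png

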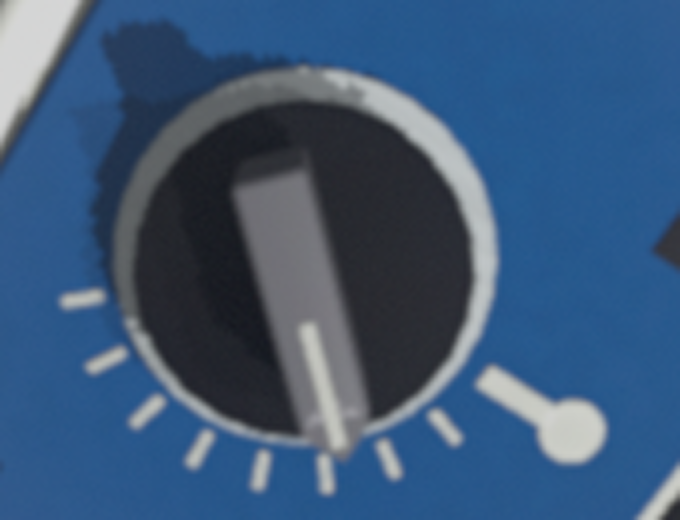

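```bash
python3 - <<'E'
from h import *
q=np.load("w1.npz"); o=q["o"]; r=np.cross(U,N); C=o-.0094*U+.009*r
np.savez("k.npz",C=C); a=np.radians(42.4); T0=tool()
for hh in(.15,.07,.023): print(hh,rel(T0,target(C+hh*N,a)))
print(C, rel(target(C,a),target(C,0)))
E
```

```text
0.15 (array([-0.0035, -0.0043,  0.0523]), array([ -0.1,  -0.1, -15. ]))
0.07 (array([-0.0036, -0.0041,  0.1323]), array([ -0.1,  -0.1, -15. ]))
0.023 (array([-0.0036, -0.0041,  0.1793]), array([ -0.1,  -0.1, -15. ]))
[ 0.57942841 -0.02397019  0.10929731] (array([-0.,  0., -0.]), array([  0. ,  -0. , -42.4]))
```

Call:
servo_tool(motion=[[1, -0.003, -0.004, 0.03, 0, 0, -7], [1, -0.0036, -0.0042, 0.06, 0, 0, -15], [1, -0.0036, -0.0042, 0.09, 0, 0, -15], [1, -0.0036, -0.0042, 0.12, 0, 0, -15], [1, -0.0036, -0.0042, 0.145, 0, 0, -15], [1, -0.0036, -0.0042, 0.165, 0, 0, -15], [1, -0.0036, -0.0042, 0.179, 0, 0, -15], [1, -0.0036, -0.0042, 0.179, 0, 0, -15], [0, -0.0036, -0.0042, 0.179, 0, 0, -15], [0, -0.0036, -0.0042, 0.179, 0, 0, -15], [0, -0.0036, -0.0042, 0.179, 0, 0, -15], [0, -0.0036, -0.0042, 0.179, 0, 0, -15], [0, -0.0036, -0.0042, 0.179, 0, 0, -15], [0, -0.0036, -0.0042, 0.179, 0, 0, -15], [0, -0.0036, -0.0042, 0.179, 0, 0, -15], [0, -0.0036, -0.0042, 0.179, 0, 0, -15]], grip_force=60)

```text
clock: 5.45
position: [0.5805, -0.0118, 0.1284]
ee_rot: [0.89, -0.376, 0.087, 0.244]
ft_force: [4.2, -1.7, 6.1]
grip_width: 0.178
```

```bash
cat >> h.py <<'E'
def state():
    o=monitor.get_obs(); T=tool(); C=np.load("k.npz")["C"]; r=np.cross(U,N); e=T[:3,3]-C
    print("t",o["clock"],"u,r,h mm",np.round([e@U*1e3,e@r*1e3,e@N*1e3],2),"a",np.round(np.degrees(np.arctan2(T[:3,1]@r,T[:3,1]@U)),2),"tilt err",np.round(np.degrees(np.arccos(-T[:3,2]@N)),2),"Fn",np.round(o["ft_force"]@N,2),"F",np.round(o["ft_force"],1),"Mn",np.round(o["torque"]@N,2),"w",round(o["grip_width"],3),np.round(o["joint_pos"],2))
E
python3 -c "from h import *; state()"
```

```text
t 5.45 u,r,h mm [-1.05 -0.28 22.65] a 42.32 tilt err 0.16 Fn 4.59 F [ 4.2 -1.7  6.1] Mn -0.03 w 0.178 [ 0.29  0.57 -0.83  1.63  0.84  1.51 -1.54]
```

Call:
servo_tool(motion=[[0, 0, 0, 0.002, 0, 0, 0], [0, 0, 0, 0.004, 0, 0, 0], [0, 0, 0, 0.005, 0, 0, 0], [0, 0, 0, 0.005, 0, 0, 0], [0, 0, 0, 0.005, 0, 0, 0]])

```text
clock: 6.08
position: [0.5804, -0.0138, 0.1249]
ee_rot: [0.89, -0.376, 0.088, 0.244]
ft_force: [1.6, 1.2, 12.0]
grip_width: 0.178
```

```bash
python3 -c "from h import *; state()"
```

```text
t 6.075 u,r,h mm [-1.07 -0.33 18.57] a 42.32 tilt err 0.2 Fn 11.01 F [ 1.6  1.2 12. ] Mn 0.02 w 0.178 [ 0.3   0.57 -0.83  1.64  0.85  1.5  -1.55]
```

Call:
servo_tool(motion=[[0, 0, 0, 0.0008, 0, 0, 0], [0, 0, 0, 0.0008, 0, 0, -3], [0, 0, 0, 0.0008, 0, 0, -7], [0, 0, 0, 0.0008, 0, 0, -11], [0, 0, 0, 0.0008, 0, 0, -15], [0, 0, 0, 0.0008, 0, 0, -19], [0, 0, 0, 0.0008, 0, 0, -23], [0, 0, 0, 0.0008, 0, 0, -27], [0, 0, 0, 0.0008, 0, 0, -31], [0, 0, 0, 0.0008, 0, 0, -35], [0, 0, 0, 0.0008, 0, 0, -39], [0, 0, 0, 0.0008, 0, 0, -42], [0, 0, 0, 0.0008, 0, 0, -43], [0, 0, 0, 0.0008, 0, 0, -43], [0, 0, 0, 0.0008, 0, 0, -43], [0, 0, 0, 0.0008, 0, 0, -43]])

```text
clock: 8.07
position: [0.5796, -0.0142, 0.124]
ee_rot: [0.966, -0.023, -0.009, 0.259]
ft_force: [-0.7, 1.2, 12.5]
grip_width: 0.176
```

```bash
python3 - <<'E'
from h import *
state(); p,d,M=shot("wrist","w2.png"); shot("side","s2.png")
np.savez("w2.npz",p=p,d=d,M=M)
s=cv2.imread("pics/s2.png"); c=lambda i:cv2.resize(i,(400,400),interpolation=cv2.INTER_CUBIC)
cv2.imwrite("pics/c2.png",np.hstack([c(p[120:320,220:420]),c(s[170:300,230:360])]))
E
```

```text
t 8.075 u,r,h mm [-1.14  0.46 17.57] a -0.71 tilt err 0.12 Fn 11.44 F [-0.7  1.2 12.5] Mn 0.01 w 0.176 [ 0.36  0.61 -0.93  1.63  0.9   1.54 -0.82]
```

View pics/c2.png

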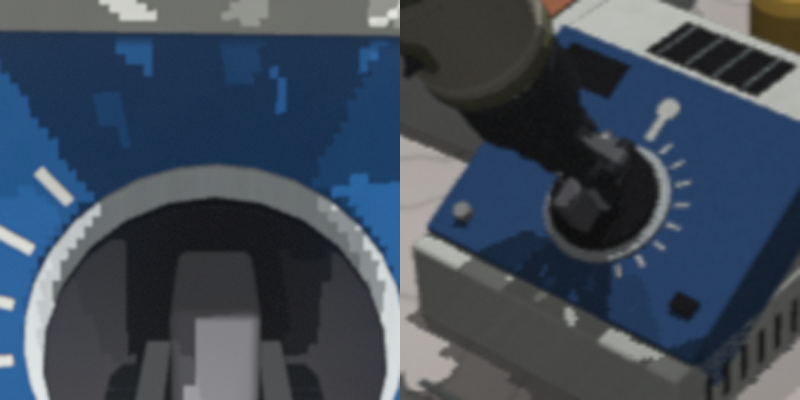

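Call:
servo_tool(motion=[[0, 0, 0, -0.002, 0, 0, 0], [0, 0, 0, -0.004, 0, 0, 0], [0, 0, 0, -0.0058, 0, 0, 0], [0, 0, 0, -0.0058, 0, 0, 0], [1, 0, 0, -0.0058, 0, 0, 0], [1, 0, 0, -0.0058, 0, 0, 0], [1, 0, 0, -0.0058, 0, 0, 0], [1, 0, 0, -0.0058, 0, 0, 0], [1, 0, 0, -0.0058, 0, 0, 0], [1, 0, 0, -0.0058, 0, 0, 0], [1, 0, 0, -0.02, 0, 0, 0], [1, 0, 0, -0.05, 0, 0, 0], [1, 0, 0, -0.09, 0, 0, 0], [1, 0, 0, -0.13, 0, 0, 0], [1, 0, 0, -0.15, 0, 0, 0], [1, 0, 0, -0.15, 0, 0, 0], [1, 0, 0, -0.15, 0, 0, 0]])

```text
clock: 10.3
position: [0.5837, 0.0593, 0.2513]
ee_rot: [0.966, -0.023, -0.01, 0.259]
ft_force: [-0.5, -0.7, 0.7]
grip_width: 1.003
```

```bash
python3 - <<'E'
from m import *
state(); p,d,M=shot("wrist","w3.png"); o,n,k,W=panel("wrist",p,d,M,np.array([.58,-.015,.13]))
meas(p,d,M,o,n,W); print(o,k)
for t in("duster","spray","squeeze","driver_grip"):
  for c in("side","scene"):
    if t=="duster": shot(c,c+"3.png")
    eyes.camera(c); print(t,c,find(c,cam2world(c),t))
cv2.imwrite("pics/c3.png",p)
E
```

```text
t 10.3 u,r,h mm [ -1.41   0.82 164.66] a -0.74 tilt err 0.1 Fn 0.25 F [-0.5 -0.7  0.7] Mn -0.01 w 1.003 [ 0.24  0.55 -0.98  1.42  0.82  1.78 -0.78]
h top 0.05191042774335778 top rect (u,r mm) ((-4.489814758300781, -1.3420228958129883), (15.932562828063965, 63.64004135131836), 89.71548461914062) 1684
skirt h 0.0180145679731454 centre -5.994571685791016 -1.4056107997894287 40.067466735839844
zero blob pix [328.74111111 122.53888889] 900 mean uv [-86.90880762  -1.37927579]
[ 0.57780467 -0.02876394  0.11203895] 34177
duster side [(array([ 0.4335, -0.2473,  0.1234]), 0.95)]
duster scene [(array([ 0.4702, -0.2736,  0.1527]), 0.96), (array([ 0.6188, -0.0536,  0.1266]), 0.28)]
spray side [(array([ 0.5706, -0.2521,  0.1525]), 0.96)]
spray scene [(array([ 0.6112, -0.2723,  0.1152]), 0.98)]
squeeze side [(array([0.5599, 0.2141, 0.0589]), 0.72), (array([ 0.5705, -0.0072,  0.1276]), 0.56)]
squeeze scene [(array([0.5871, 0.1909, 0.0573]), 0.89)]
driver_grip side [(array([0.5171, 0.12  , 0.0185]), 0.56)]
driver_grip scene [(array([0.5379, 0.1151, 0.0208]), 0.72)]
```

View pics/c3.png

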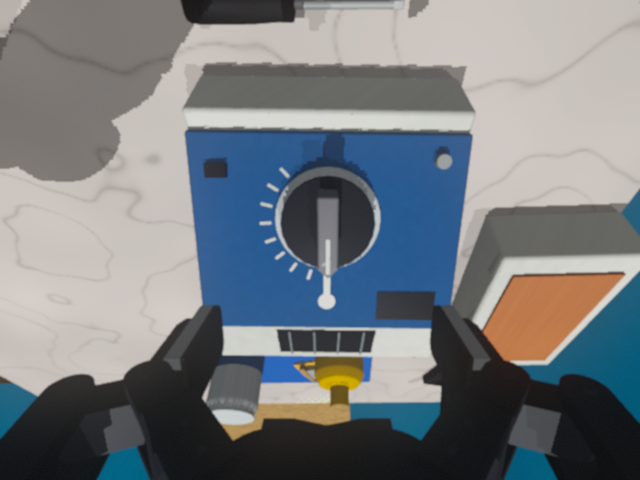

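The picture shows the pointer line (328,255) running straight into the zero mark and its dot (326,300). The bar is at about -0.3°, and the knob top is 51.9 mm above the panel, so it has sprung back out. The gripper is clear, and the other things have not moved.

```bash
python3 -c "from workcell import ticket; print(ticket.hand_in())"
```

```text
the job is handed in; nothing more can be done
None
```

The airflow knob is at zero, sprung back out and released, and the job is handed in; no verdict was reported. I gripped the bar, pushed the knob in about 5 mm at roughly 11 N, and turned it 43° anticlockwise. I then let it out, opened the gripper and backed off about 150 mm, finishing at about 10.3 s of the 48 s allowed.

Last checks:
- **Pointer:** the bar reads about -0.3° from up-slope (limit 7°). The close-up picture shows its white line running into the zero mark.
- **Knob out:** the bar top is 51.9 mm above the panel, the same as at the start.
- **Robot clear:** the force on the tool is about zero and the gripper is open, away from everything.
- **Other things:** the spray can, squeeze bottle and screwdriver were each re-detected within about 4 mm of their starting readings in both cameras. The duster was too in the scene camera. Its first side-camera detection was a false one on the knob, so there is no start value from that side. I did not re-measure the phone, but the arm never went near it.

No check failed.

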